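# Find the hidden notch of the stone case and press its key

## Task

The wooden stone case on the bench has a black rail along its back edge, and somewhere in that rail a notch hides the release key. Starting on the end block at either end, run a closed fingertip along the back face of the rail until it finds the notch, then press the key inside it fully home, towards the front of the case, so that the drawer comes out, and take the hand away clear. Open the drawer only by the key, never by touching the drawer, and leave the tools around the case where they are: nothing is to be gripped or lifted.

Things in the scene. Friction and masses are not known exactly. Their poses are not given: they have to be found in the camera images.
- stone_case: fixed wooden stone case with brass corners and a grey pad on top, 120 (its x) x 244 (its y) x 50 mm high. Origin: centre of its underside, on the bench. Its -x face is the front, with the drawer; its +x face is the back, 60 mm from the origin, where the black rail runs between two 8 mm side walls
- rail (a point): middle of the rail's back face, 25 mm above the bench; axes as the case. Between two end blocks lie four equal 44 mm places, centred at y = -66, -22, 22, 66 mm. Three hold plain fixed blocks, 30 mm deep, tops 50 mm above the bench, back faces flush. One, which varies, is the notch: 44 mm wide, open to the back and above, floor 9 mm above the bench; the key fills it from 10 mm inwards
- left_end: fixed black end block at the +y end of the rail, 30 x 26 x 42 mm, back face flush with the rail's; origin at the centre of its underside, 8 mm above the bench, at x = 45, y = 101 mm in the case's frame; axes as the case
- right_end: fixed black end block at the -y end of the rail, 30 x 26 x 42 mm, back face flush with the rail's; origin at the centre of its underside, 8 mm above the bench, at x = 45, y = -101 mm in the case's frame; axes as the case
- key (a joint): travel of the black release key in the notch, m: 0 at the start (its face 10 mm inside the rail's back face, 41 mm wide, from 10 to 43 mm above the bench), 0.010 fully home at its stop (20 mm inside). Moves along the case's -x, takes 5 to 10 N, no spring: stays where it is left. A linkage moves the drawer out three times as far
- drawer (a joint): how far the drawer stands out of the front of the case (along the case's -x), in m: 0 closed, 0.030 when the key is home
- drawer_front (a point): centre of the drawer's front panel (226 x 33 mm); it moves with the drawer; a small brass knob stands 14 mm out from it
- the_loupe: loose black eye loupe, 30 x 30 x 31 mm; origin at the centre of its underside; bystander
- dish: loose white dish, 62 mm across, 16 mm high; origin at the centre of its underside; bystander
- clamp: loose wooden ring clamp lying along its y, 26 x 150 x 27 mm; origin at the centre of its underside; bystander
- cutters: loose side cutters with blue handles lying along their y, 54 x 105 x 11 mm; origin at the centre of the underside; bystander

How it is judged:
By the outcome, as a careful person would: the job done as asked, in the order asked, and still so for the second after the job is handed in, with the robot touching nothing.
It also fails if it takes over 45 s, if anything falls off the work surface, if the arm or the gripper's body presses on something with over 40 N, if the wrist force passes 120 N, or if a joint passes its speed limit or range.

## Robot

A 7-joint arm with a two-finger parallel gripper is mounted at the origin on a cart in front of the work surface, level with it; the furniture and walls round the work are solid. World frame = base frame: x ahead of the robot, y to its left, z up, the work surface at z = 0. Lengths are in m, angles in rad, forces in N, time in s.
With the tool pointing down it reaches from about 0.4 to 0.85 m from the base axis. Payload 10.4 kg.
Tool frame: the origin (TCP) lies midway between the tips of the shut fingers; the grasp point (between the pads) lies 19 mm behind it; z points along the fingers, x is the direction in which the jaws open and shut, and the axes are right-handed (so a half turn about z gives the same grasp; the last joint's range is limited). The gripper opens to 85 mm and grips with 20 to 120 N. Pads are 22 mm wide; open, the fingers measure 114 mm over their backs; the gripper's body (76 mm by 85 mm) begins 54 mm behind the grasp point. The pads swing forward as they close: fully open they stand 13 mm farther back than shut.
Start: joints at [-1.262, 0.332, -0.065, 1.46, 0.022, 1.35, -0.088], TCP at [0.204, 0.591, 0.231] pointing down, gripper open.
Joint ranges: [-2.6, 2.6], [-0.5, 2.12], [-1.47, 1.34], [0.16, 2.42], [-1.27, 4.41], [0.06, 2.06], [-2.6, 2.6]. Speed limits (rad/s): [2.22, 2.22, 2.79, 2.79, 3.14, 3.14, 3.14].

## Interface

Orientations are given as a unit quaternion [x, y, z, w].
In Python, from workcell import telemetry, eyes, order gives the robot as it stands.
- The arm moves only by the tool servo_tool, never from a script. Its argument "deltas" is a list of rows, each a list of 3 entries, a list of its own where there are three numbers: the shift along the tool's x, y, z in cm, then the turn about the tool's z in rad, then the finger opening in cm, from 0 to 8.54. A call has 1 to 12 rows; each row shifts and turns the pose as measured when the row begins, along the tool's axes as they then stand; what a row does not reach is not made up. A row lasts 1/12 s, in which the tool goes at most 41.7 mm and 7.16 degrees, less where a joint would pass 70% of its speed; a pose out of reach is approached as far as the arm can. A call is refused whole if a number of a shift passes 4.17 or a number of a turn 0.125, either way. A call with a gripper value outside its range is refused whole. The fingers move at their own pace and stop on an object; "force" is the grip in N (left out, the last holds). Time passes only in rows, so rows that do not move let the fingers close. It gives the time, the measured TCP pose, the force and the opening at its end, in the units of the state.
- telemetry.get_obs(): the state, without advancing time (a new reading comes with each control period).
- eyes.camera(name): name is "side" or "top"; returns (picture, depth): 420x560x3 uint8, blue, green, red; 420x560 float32, m along the optical axis (not along the pixel's ray), 0 where there is no reading.
- eyes.calibration(name): a dict with "fx", "fy", "cx", "cy" (pixels), "rvec" (rotation vector, rad) and "tvec" (3), from world to camera coordinates, as OpenCV has them. Camera axes: x right, y down, z forward; pixel columns grow to the right and rows downward; lengths in m; the calibration is good to about 2 mm. A picture is of the moment at which its call begins. calibration takes no time and is no camera call.
- order.hand_in(): hands the job in, once; it reports no verdict.
The state is a dict: "clock": time; "joint_pos": joint angles; "joint_velocities": joint speeds; "tau": joint torques, N m; "position": TCP position; "ee_rot": TCP orientation; "ft_force": force on the tool from outside, world axes, zero at the start; "torque": the same for the moment, N m; "grip_width": opening from 0.0 (shut) to 1.0 (fully open).
Only numpy, scipy, OpenCV 4.12 (cv2) and the standard library are available. Lean on these libraries where they do the work, as an engineer would, in place of code of your own. Each camera call takes 0.05 s, during which the arm holds its last target. There are 200 camera calls.

## Working session

There is one attempt and no reset: what is moved stays moved. The work goes in short steps, Python scripts to look and compute and a tool call to move; the robot and the scene stay as the last step left them, time stands still between calls to the robot, and variables do not carry over. Pictures are saved under pics/ and viewed, about 8 in all and at most 12, crops included, and the job is handed in when it is done.

Besides the shell and the picture viewer there is one more tool, called after "Emit:" as a command line: name --argument value ..., lists and objects as JSON in quotes. servo_tool: Moves the arm, as the interface text tells. Its arguments: {"type":"object","properties":{"deltas":{"type":"array"},"force":{"type":"number"}},"required":["deltas"]}

```bash
mkdir -p pics
cat > h.py <<'E'
import numpy as np,cv2
from workcell import telemetry,eyes,order
def cal(n):
    c=eyes.calibration(n);R=cv2.Rodrigues(np.array(c['rvec'],float))[0];t=np.array(c['tvec'],float).ravel();return c,R,t
def cloud(n,d):
    c,R,t=cal(n);v,u=np.mgrid[:d.shape[0],:d.shape[1]]
    P=np.stack([(u-c['cx'])/c['fx']*d,(v-c['cy'])/c['fy']*d,d],-1)
    return (P-t)@R
def ray(n,u,v,z):
    c,R,t=cal(n);o=-R.T@t;r=R.T@np.array([(u-c['cx'])/c['fx'],(v-c['cy'])/c['fy'],1]);return o+r*(z-o[2])/r[2]
E
python3 - <<'E'
from h import *
for n in('top','side'):
    p,d=eyes.camera(n);cv2.imwrite(f'pics/{n}0.png',p);np.save(f'{n}0.npy',d)
    c,R,t=cal(n);print(n,-R.T@t,R[2],c['fx'])
print(telemetry.get_obs())
E
```

```text
top [ 0.45758122 -0.21883715  1.00554393] [ 0.06457685 -0.0064318  -0.99789201] 518.6583109744995
side [ 0.46340173 -1.09110193  0.45131159] [ 0.05878388  0.90098444 -0.42985055] 469.48861734334434
{'clock': 0.1, 'joint_pos': array([-1.26160924,  0.33278748, -0.06468909,  1.46087477,  0.02155164,
        1.34987862, -0.0884787 ]), 'joint_velocities': array([ 0.00107296, -0.00039021,  0.00064593, -0.0005132 ,  0.00047621,
       -0.00099051,  0.00030689]), 'tau': array([ 1.78711518e-03, -6.26739120e+01,  4.93800826e-02, -3.92435825e+01,
        1.63209345e-02,  6.73143266e-03, -2.08341999e-05]), 'position': array([0.20346699, 0.59059657, 0.23060035]), 'ee_rot': array([ 8.14160238e-01,  5.80639916e-01, -5.07225597e-04,  3.70013446e-04]), 'ft_force': array([ 0.16977518, -0.10309958, -0.3959505 ]), 'torque': array([ 0.02382622, -0.02418626,  0.04204559]), 'grip_width': 1.0010887807758908}
```

View pics/top0.png

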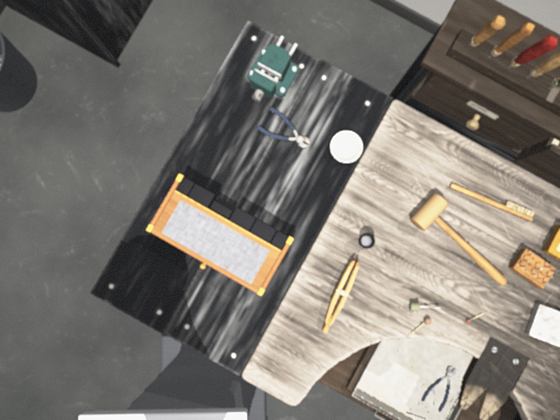

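View pics/side0.png

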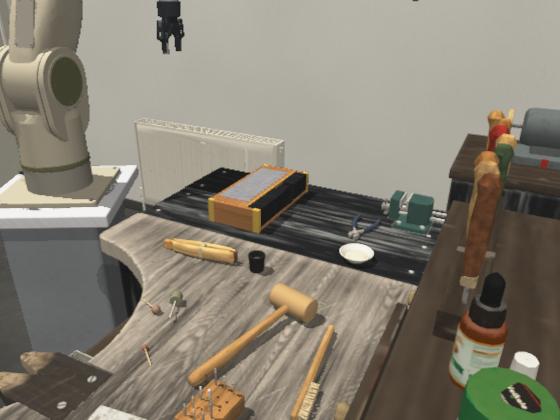

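Top view: the case is centred near (222,235), front knob at (203,267), and the rail runs from (180,185) to (290,240). Dish at (347,147), cutters (285,130), vise (272,75). Side view agrees.

Run:
```python
from h import *
p=cv2.imread('pics/top0.png');d=np.load('top0.npy');W=cloud('top',d)
print('bench z',np.median(W[290:310,180:200,2]))
m=np.zeros(d.shape,bool);m[165:305,135:305]=1
m&=(W[...,2]>.035)&(W[...,2]<.065)
n,l,s,_=cv2.connectedComponentsWithStats(m.astype(np.uint8));k=1+np.argmax(s[1:,4]);m=l==k
P=W[m];print('z',np.median(P[:,2]),len(P))
r=cv2.minAreaRect((P[:,:2]*1000).astype(np.float32));print(r);print(cv2.boxPoints(r))
for n_,px in dict(knob=(203,267),railL=(187,183),railR=(283,237),dish=(347,147),vise=(272,75)).items(): print(n_,W[px[1],px[0]])
# rail heights in case frame
B=cv2.boxPoints(r)
# frame: x axis away from knob
c=np.array(r[0])/1000;kn=W[267,203,:2]
e=[B[1]-B[0],B[2]-B[1]];e=min(e,key=np.linalg.norm);ex=e/np.linalg.norm(e);ex=ex*np.sign(ex@(c-kn));ey=np.array([-ex[1],ex[0]])
print('c',c,'ex',ex,'yaw',np.degrees(np.arctan2(ex[1],ex[0])))
L=np.stack([(W[...,:2]-c)@ex,(W[...,:2]-c)@ey,W[...,2]],-1)
for y in np.arange(-.12,.121,.006):
    o=[]
    for x in (.035,.045,.052,.057,.063,.07): 
        q=(abs(L[...,0]-x)<.003)&(abs(L[...,1]-y)<.003)&(W[...,2]>-.02);o.append(round(1000*np.median(L[q][:,2])) if q.any() else None)
    print(round(y*1000),o)
big=cv2.resize(p[160:310,130:310],None,fx=4,fy=4,interpolation=cv2.INTER_CUBIC)
cv2.imwrite('pics/c.png',cv2.convertScaleAbs(big,alpha=2))
```

```text
bench z -0.0011934621235809807
z 0.04972392052388468 8442
((487.13104248046875, -116.43359375), (244.92633056640625, 120.6065673828125), 59.48125076293945)
[[ 372.99274  -191.30786 ]
 [ 476.8908   -252.55432 ]
 [ 601.26935   -41.559326]
 [ 497.37128    19.687134]]
knob [ 0.42520063 -0.0832578   0.02747346]
railL [ 0.58077885 -0.05833263  0.05387836]
railR [ 0.47877573 -0.23393448  0.04598871]
dish [ 0.65255817 -0.36169456  0.00866527]
vise [ 0.79305863 -0.21798064  0.02093925]
c [ 0.48713104 -0.11643359] ex [ 0.86146295 -0.50782037] yaw -30.51875528277048
-120 [49, 50, 50, 51, 0, 0]
-114 [49, 49, 49, 50, -1, 0]
-108 [49, 49, 50, 49, 0, 0]
-102 [50, 49, 50, 49, 0, 0]
-96 [49, 50, 49, 49, 1, -1]
-90 [49, 48, 49, 48, 1, 0]
-84 [49, 49, 50, 50, 0, 0]
-78 [49, 49, 49, 49, 0, -1]
-72 [50, 50, 48, 49, -1, -1]
-66 [49, 49, 50, 49, 0, 0]
-60 [50, 49, 50, 49, 0, -1]
-54 [49, 48, 50, 50, -1, -1]
-48 [49, 49, 50, 50, 1, -2]
-42 [50, 49, 49, 48, -1, -1]
-36 [48, 49, 51, 50, -2, 0]
-30 [49, 51, 49, 48, -2, -1]
-24 [49, 49, 50, 49, 1, -1]
-18 [50, 50, 49, 49, 0, -2]
-12 [49, 50, 50, 48, -1, -2]
-6 [49, 49, 49, 49, -1, -1]
0 [44, 43, 49, 49, 0, 0]
6 [43, 42, 8, 10, -2, -4]
12 [42, 42, 8, 8, -1, -1]
18 [42, 42, 10, 9, -1, -2]
24 [42, 42, 8, 8, -1, 0]
30 [43, 42, 9, 9, -1, 0]
36 [42, 43, 9, 8, -1, -1]
42 [41, 42, 19, 12, 0, 0]
48 [49, 49, 48, 49, -1, -1]
54 [50, 49, 50, 49, 0, -1]
60 [50, 49, 50, 49, -3, 0]
66 [50, 49, 50, 49, 0, 0]
72 [50, 50, 49, 49, -1, -1]
78 [49, 49, 49, 49, -1, -1]
84 [49, 50, 50, 48, 0, -1]
90 [50, 49, 50, 49, 1, 0]
96 [50, 49, 49, 48, 0, -2]
102 [49, 49, 49, 50, -1, 0]
108 [50, 49, 50, 49, -1, 0]
114 [48, 49, 50, 51, -2, -1]
120 [49, 50, 51, 51, 1, -1]
```

View pics/c.png

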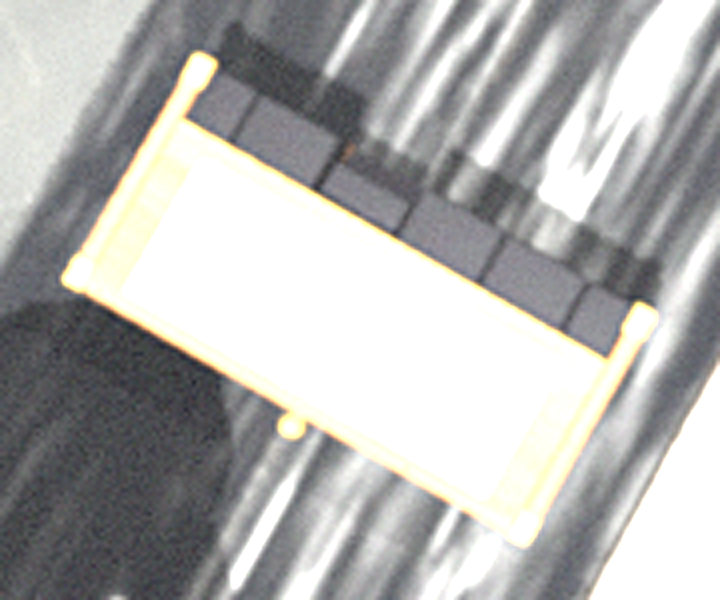

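The depth map puts the notch at y ≈ +22, with its floor at 9 mm and the key top at 42 mm. The case is at (0.487,-0.116), yaw -30.5°. Sizes and heights match those given. I'll start on left_end and feel towards -y.

Emit:
servo_tool --deltas '[[[0,0,0],0.1,0],[[0,0,0],0.1,0],[[-1.8,3.5,0],0,0],[[-1.8,3.5,0],0,0],[[-1.8,3.5,0],0,0],[[-1.8,3.5,0],0,0],[[-1.8,3.5,0],0,0],[[-1.8,3.5,0],0,0],[[-1.8,3.5,0],0,0],[[-1.8,3.5,0],0,0],[[-1.8,3.5,0],0,0],[[-1.8,3.5,0],0,0]]' --force 40

```text
clock: 1.1
position: [0.4106, 0.2471, 0.2243]
ee_rot: [0.867, 0.499, -0.005, 0.001]
ft_force: [1.7, 1.0, -0.1]
grip_width: -0.0
```

```bash
cat >> h.py <<'E'
def st():
    from scipy.spatial.transform import Rotation as Ro
    o=telemetry.get_obs();c=np.array([.4871,-.1164]);a=np.radians(-30.52)
    ex=np.array([np.cos(a),np.sin(a)]);ey=np.array([-ex[1],ex[0]]);q=o['position'][:2]-c
    M=Ro.from_quat(o['ee_rot']).as_matrix();f=o['ft_force'];r=lambda v:np.round(v,2)
    print('t',r(o['clock']),'case mm',r([1000*q@ex,1000*q@ey,1000*o['position'][2]]),'yaw err deg',r(np.degrees(np.arctan2(M[1,1],M[0,1])-a)),'tilt',r(M[2]),'F case',r([f[:2]@ex,f[:2]@ey,f[2]]),'grip',r(o['grip_width']),'j',r(o['joint_pos']))
E
python3 -c "from h import *;st()"
```

```text
t 1.1 case mm [-250.53  274.3   224.34] yaw err deg 0.33 tilt [-0.01 -0.   -1.  ] F case [ 1.    1.73 -0.1 ] grip -0.0 j [-0.86  0.01  0.23  1.85 -0.    1.29  0.41]
```

Emit:
servo_tool --deltas '[[[-1.8,3.6,0],0,0],[[-1.8,3.6,0],0,0],[[-1.8,3.6,0],0,0],[[-1.8,3.6,0],0,0],[[-1.8,3.6,0],0,0],[[-1.8,3.6,0],0,0],[[-1.8,3.6,0],0,0],[[-1.8,3.6,0],0,0],[[-1.8,3.6,0],0,0],[[0,0,0],0,0],[[0,0,0],0,0],[[0,0,0],0,0]]'

```text
clock: 2.1
position: [0.6129, -0.0806, 0.2213]
ee_rot: [0.869, 0.494, -0.008, 0.002]
ft_force: [-0.4, -0.0, -0.4]
grip_width: -0.002
```

```bash
python3 -c "from h import *;st()"
```

```text
t 2.1 case mm [ 90.21  94.79 221.26] yaw err deg -0.25 tilt [-0.02 -0.   -1.  ] F case [-0.33 -0.2  -0.38] grip -0.0 j [-0.38  0.36  0.55  1.51 -0.18  1.34  1.22]
```

Emit:
servo_tool --deltas '[[[0.6,0.6,3],0,0],[[0,0,3.2],0,0],[[0,0,3.2],0,0],[[0,0,3.2],0,0],[[0,0,3.2],0,0],[[0,0,2],0,0],[[0,0,0],0,0],[[0,0,0],0,0]]'

```text
clock: 2.77
position: [0.6185, -0.0683, 0.0386]
ee_rot: [0.866, 0.5, -0.005, 0.0]
ft_force: [-0.9, -0.2, 1.6]
grip_width: 0.0
```

Run:
```python
from h import *
st()
p,d=eyes.camera('top');a=cv2.resize(p[150:310,130:330],None,fx=3,fy=3)
p,d=eyes.camera('side');b=cv2.resize(p[130:250,180:330],None,fx=4,fy=4)[:480]
cv2.imwrite('pics/t1.png',cv2.convertScaleAbs(a,alpha=1.7));cv2.imwrite('pics/s1.png',cv2.convertScaleAbs(b,alpha=1.5))
```

```text
t 2.77 case mm [ 88.77 108.19  38.63] yaw err deg 0.46 tilt [-0.01 -0.   -1.  ] F case [-0.69 -0.66  1.63] grip 0.0 j [-0.34  0.54  0.48  1.68 -0.28  1.    1.29]
```

View pics/s1.png

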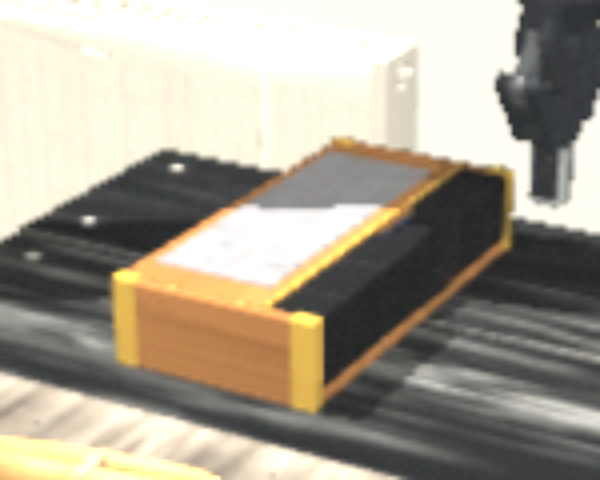

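The shut fingertip stands just behind the rail's far (left) end, clear of the brass corner at crop (510,200). I'll lower it and make contact on the end block.

Emit:
servo_tool --deltas '[[[-0.8,0,1.3],0,0],[[0,-0.5,0],0,0],[[0,-0.5,0],0,0],[[0,-0.2,0],0,0],[[0,-0.2,0],0,0],[[0,-0.2,0],0,0]]'

```text
clock: 3.37
position: [0.6031, -0.0677, 0.0317]
ee_rot: [0.866, 0.499, 0.0, 0.003]
ft_force: [0.1, 0.1, 0.2]
grip_width: 0.001
```

```bash
python3 -c "from h import *;st()"
```

```text
t 3.37 case mm [ 75.19 100.84  31.72] yaw err deg 0.43 tilt [-0.  0. -1.] F case [0.01 0.11 0.19] grip 0.0 j [-0.35  0.51  0.49  1.74 -0.28  0.96  1.29]
```

Emit:
servo_tool --deltas '[[[0,-0.2,0.5],0,0],[[0,-0.2,0.3],0,0],[[0,-0.2,0],0,0],[[0,-0.2,0],0,0]]'

```text
clock: 3.7
position: [0.5999, -0.0652, 0.0244]
ee_rot: [0.867, 0.499, 0.004, 0.007]
ft_force: [11.5, -5.8, -7.4]
grip_width: -0.0
```

```bash
python3 -c "from h import *;st()"
```

```text
t 3.7 case mm [ 71.16 101.34  24.4 ] yaw err deg 0.4 tilt [-0.    0.02 -1.  ] F case [12.81  0.87 -7.38] grip -0.0 j [-0.36  0.51  0.48  1.76 -0.28  0.93  1.28]
```

Contact at x = 71.2, exactly where a 22 mm wide pad against the back face should meet it. Sliding towards -y.

Emit:
servo_tool --deltas '[[[-0.5,-0.1,0],0,0],[[-0.5,-0.1,0],0,0],[[-0.5,-0.1,0],0,0],[[-0.5,-0.1,0],0,0],[[-0.5,-0.1,0],0,0]]'

```text
clock: 4.12
position: [0.5896, -0.0833, 0.0261]
ee_rot: [0.866, 0.5, 0.01, 0.011]
ft_force: [5.4, 0.4, -0.8]
grip_width: -0.002
```

```bash
python3 -c "from h import *;st()"
```

```text
t 4.12 case mm [71.49 80.6  26.11] yaw err deg 0.56 tilt [ 0.01  0.03 -1.  ] F case [ 4.45  3.14 -0.83] grip -0.0 j [-0.34  0.48  0.49  1.8  -0.27  0.9   1.32]
```

Emit:
servo_tool --deltas '[[[-0.5,-0.13,0.05],0.01,0],[[-0.5,-0.13,0.02],0,0],[[-0.5,-0.13,0.02],0,0],[[-0.5,-0.13,0.02],0,0],[[-0.5,-0.13,0.02],0,0],[[-0.5,-0.13,0.02],0,0],[[-0.5,-0.13,0.02],0,0]]'

```text
clock: 4.7
position: [0.5754, -0.1082, 0.0288]
ee_rot: [0.867, 0.497, 0.022, 0.017]
ft_force: [6.9, 1.6, 0.2]
grip_width: -0.001
```

```bash
python3 -c "from h import *;st()"
```

```text
t 4.7 case mm [71.88 51.93 28.76] yaw err deg 0.1 tilt [ 0.02  0.05 -1.  ] F case [5.15 4.91 0.21] grip -0.0 j [-0.31  0.44  0.5   1.85 -0.27  0.86  1.36]
```

Emit:
servo_tool --deltas '[[[-0.5,-0.11,0.1],0,0],[[-0.5,-0.11,0.1],0,0],[[-0.5,-0.11,0.06],0,0],[[-0.5,-0.11,0.06],0,0]]'

```text
clock: 5.03
position: [0.5656, -0.1232, 0.0271]
ee_rot: [0.867, 0.497, 0.026, 0.02]
ft_force: [0.5, 0.7, -0.4]
grip_width: 0.002
```

```bash
python3 -c "from h import *;st()"
```

```text
t 5.03 case mm [71.03 34.01 27.05] yaw err deg 0.17 tilt [ 0.03  0.06 -1.  ] F case [ 0.1   0.87 -0.4 ] grip 0.0 j [-0.29  0.43  0.51  1.87 -0.28  0.84  1.39]
```

Emit:
servo_tool --deltas '[[[-0.5,-0.15,0],0,0],[[-0.5,-0.15,0],0,0],[[-0.2,-0.3,0],0,0],[[0,-0.3,0],0,0]]'

```text
clock: 5.37
position: [0.5486, -0.1312, 0.0252]
ee_rot: [0.867, 0.497, 0.025, 0.019]
ft_force: [6.8, -0.7, 0.0]
grip_width: 0.002
```

```bash
python3 -c "from h import *;st()"
```

```text
t 5.37 case mm [60.43 18.5  25.21] yaw err deg 0.05 tilt [ 0.02  0.06 -1.  ] F case [6.19 2.81 0.05] grip 0.0 j [-0.28  0.4   0.51  1.91 -0.27  0.83  1.41]
```

The finger dropped 10 mm into the notch and met the key. Pressing it home.

Emit:
servo_tool --deltas '[[[0.3,-0.2,0],0,0],[[0.1,-0.25,0],0,0],[[0,-0.25,0],0,0],[[0,-0.25,0],0,0],[[0,-0.25,0],0,0],[[0,-0.25,0],0,0]]'

```text
clock: 5.87
position: [0.542, -0.1246, 0.0262]
ee_rot: [0.868, 0.495, 0.028, 0.026]
ft_force: [16.8, -10.1, -12.0]
grip_width: 0.0
```

```bash
python3 -c "from h import *;st()"
```

```text
t 5.87 case mm [51.44 20.87 26.17] yaw err deg -0.11 tilt [ 0.02  0.07 -1.  ] F case [ 19.63  -0.16 -12.01] grip 0.0 j [-0.31  0.38  0.52  1.94 -0.25  0.81  1.38]
```

Emit:
servo_tool --deltas '[[[0,-0.35,0],0,0],[[0,-0.4,0],0,0],[[0,-0.4,0],0,0]]'

```text
clock: 6.12
position: [0.5421, -0.1245, 0.0285]
ee_rot: [0.868, 0.494, 0.035, 0.037]
ft_force: [16.9, -9.8, -11.9]
grip_width: 0.002
```

```bash
python3 -c "from h import *;st()"
```

```text
t 6.12 case mm [51.53 20.98 28.54] yaw err deg -0.24 tilt [ 0.02  0.1  -0.99] F case [ 19.52   0.13 -11.86] grip 0.0 j [-0.32  0.36  0.53  1.97 -0.23  0.78  1.36]
```

Solid stop at 20 N with no further travel. Withdrawing straight back, then up.

Emit:
servo_tool --deltas '[[[0,0.5,0],0,0],[[0,1.2,0],0,0],[[0,1.5,0],0,0],[[0,1.5,0],0,0],[[0,1,0],0,0],[[0,0,-2],0,0],[[0,0,-3.5],0,0],[[0,0,-3.5],0,0],[[0,2,-3.5],0,0],[[0,2,-3.5],0,0],[[0,0,0],0,0],[[0,0,0],0,0]]'

```text
clock: 7.12
position: [0.6085, -0.1636, 0.2002]
ee_rot: [0.867, 0.497, 0.03, 0.032]
ft_force: [-0.3, 0.9, -1.8]
grip_width: -0.003
```

Run:
```python
from h import *
st()
p,d=eyes.camera('top');cv2.imwrite('pics/t2.png',p);W=cloud('top',d)
a=np.radians(-30.52);ex=np.array([np.cos(a),np.sin(a)]);ey=np.array([-ex[1],ex[0]])
X=(W[...,:2]-[.4871,-.1164])@ex*1000;Y=(W[...,:2]-[.4871,-.1164])@ey*1000;Z=W[...,2]*1000
q=(X>-150)&(X<-64)&(abs(Y)<112)&(abs(Y)>25)&(Z>15)&(Z<60);print('drawer min x',np.percentile(X[q],[2,10]) if q.any() else None,q.sum())
for x in range(30,62,3):
    q=(abs(X-x)<2)&(abs(Y-22)<10);print(x,np.median(Z[q]) if q.any() else None)
cv2.imwrite('pics/t2c.png',cv2.convertScaleAbs(cv2.resize(p[80:340,120:390],None,fx=2.2,fy=2.2),alpha=1.5))
```

```text
t 7.12 case mm [128.54  20.96 200.2 ] yaw err deg 0.13 tilt [ 0.02  0.09 -1.  ] F case [-0.67  0.6  -1.83] grip -0.0 j [-0.28  0.32  0.58  1.6  -0.19  1.18  1.37]
drawer min x [-89.33714477 -87.59105437] 535
30 605.8731851175007
33 605.530688659511
36 605.2173848837475
39 603.6680261696891
42 603.4613355734066
45 602.7666452812355
48 601.681136102405
51 601.590934580777
54 600.2262150986949
57 600.2404655369435
60 599.7107565419026
```

View pics/t2c.png

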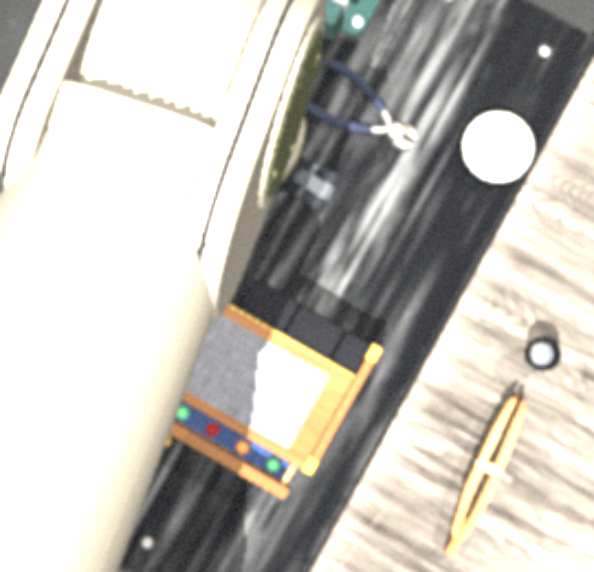

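The drawer is out (stones visible at crop (180–280, 410–465)), with its front at x ≈ -89 mm, which is 30 mm out. The cutters, dish, loupe and clamp haven't moved, and the hand is clear at z = 0.20.

```bash
python3 -c "
from h import *
st();print(order.hand_in())"
```

```text
t 7.17 case mm [128.97  21.   200.6 ] yaw err deg 0.12 tilt [ 0.02  0.09 -1.  ] F case [-0.22 -0.48  0.37] grip 0.0 j [-0.28  0.32  0.58  1.6  -0.19  1.18  1.37]
the job is handed in; nothing more can be done
None
```

The drawer is open, released by the key alone, and the job was handed in at about 7.2 s.

- **Finding the notch:** I started the closed fingertip on the left end block and slid it along the back face of the rail. It dropped into the notch at y ≈ +22 mm, which agrees with where the camera depth put it.
- **Pressing the key:** The fingertip stopped at about x = 51.5 mm, against 51.1 expected for fully home. A further push at about 20 N moved it no further.
- **Drawer:** After backing out and lifting to 0.20 m, the top camera showed its front about 29–30 mm out, with the stones visible. I never touched the drawer.
- **Hand and tools:** The hand is clear and the wrist force is near zero. By eye, the cutters, dish, loupe and clamp are where they were.

**Checks that fell short:**
- The final depth look at the key itself failed because the arm blocked the camera, so "fully home" rests on the firm stop and the drawer position.
- The tool tilted up to about 6° while pressing.
- One force reading at the left edge of the notch had already dropped to zero, because the fingertip was just entering it.

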